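# Post spent cells through the drop lock

## Task

Put every spent AA battery lying loose on the table into the hopper on top of the drop lock, then press the hopper's cover down until its catch holds it shut, and draw the slide gate out to its end stop so that the batteries drop down the chute into the receiving box. Then push the gate fully home and press the receiving box's cover down until its catch holds it shut too. Never have the gate open while the hopper's cover is open, and leave the other things on the table where they are.

Things in the scene. Friction and masses are not known exactly. Their poses are not given: they have to be found in the camera images.
- drop_lock: Drop lock, fixed. Origin on the table under the tower's middle; z up, x to the back, y (robot's left at yaw 0) towards the gate's grip. Base plate x +-62, y -185 to 55. Grey tower 90 (x) x 74 (y), rim 220 high; its top is the open hopper over the gate. Below, a steep chute drops to -y into the open receiving box: against the tower, y -37 to -167, x +-55, rim 60 high. Catch tabs reach x = -67.
- hopper_floor (a point): Centre of the hopper's floor (upper face of the shut gate, 169 mm above the table); axes as drop_lock. The hopper is straight-walled, inside 80 (x) x 64 (y), its rim 50 mm above this point.
- box_floor (a point): Centre of the receiving box's inner floor (4 mm above the table), 102 mm to -y of the tower's middle; axes as drop_lock. Inside 100 (x) x 120 (y), rim 56 mm above this point.
- gate (a joint): Slide gate under the hopper, m: 0 = fully home (hopper floor closed), 0.070 = against its end stop; drawn out along +y of drop_lock. Slides stiffly (about 2 N) and stays where left.
- gate_grip (a point): Middle of the gate's upright grip, a black fin 12 thick (y) x 56 wide (x) standing 27 high on the gate's flat tongue (62 wide); its top is 12 mm above this point, the tongue 15 mm below. When the gate is home it is 95 mm to +y of the tower's middle, 58 mm off the wall, free to be pinched across y from above. Axes as drop_lock.
- hopper_cover (a joint): Hinged hopper cover, rad: 0 = shut on the rim, 1.57 upright; starts open at 1.7 to 1.95, leaning back to +y. Hinge along x at drop_lock y = +37, z = 220 mm; plate 88 (x) x 73 from the hinge, 5 thick. Stiff hinge, stays where left. A ball catch holds it up at about 0.16 rad until it is pressed from above (about 10 N at mid-cover), then holds it shut.
- hopper_cover_mid (a point): Middle of the hopper cover's outer (when shut, upper) face, 36 mm from its hinge.
- box_cover (a joint): Hinged cover of the receiving box, rad: 0 = shut, 1.57 upright; starts open at 1.7 to 1.95, leaning to -y away from the tower as a backstop for the chute. Hinge along x at drop_lock y = -167, z = 60 mm; plate 108 (x) x 122 from the hinge, 5 thick. Stiff hinge, stays where left. A ball catch holds it up at about 0.09 rad until pressed (about 10 N at mid-cover), then holds it shut.
- box_cover_mid (a point): Middle of the box cover's outer (when shut, upper) face, 61 mm from its hinge.
- cell_1_centre (a point): Centre of a spent AA battery cell lying on the table, 14 thick, 14 high, 46 to 49 long, long axis along its y, 23 g; None if absent from this run (3 to 5 cells are there).
- cell_2_centre (a point): Centre of a spent AA battery cell lying on the table, 14 thick, 14 high, 46 to 49 long, long axis along its y, 23 g; None if absent from this run (3 to 5 cells are there).
- cell_3_centre (a point): Centre of a spent AA battery cell lying on the table, 14 thick, 14 high, 46 to 49 long, long axis along its y, 23 g; None if absent from this run (3 to 5 cells are there).
- cell_4_centre (a point): Centre of a spent AA battery cell lying on the table, 14 thick, 14 high, 46 to 49 long, long axis along its y, 23 g; None if absent from this run (3 to 5 cells are there).
- cell_5_centre (a point): Centre of a spent AA battery cell lying on the table, 14 thick, 14 high, 46 to 49 long, long axis along its y, 23 g; None if absent from this run (3 to 5 cells are there).
- forceps_1: Bystander, loose: steel forceps lying flat, 15x121x8 (mm); origin at the centre of its underside. Leave it alone.
- pill_pot: Bystander, loose: small lidded tablet pot, 38 across, 27 high (mm); origin at the centre of its underside. Leave it alone.
- cap_1: Bystander, loose: small screw cap lying open side up, 34 across, 13 high (mm); origin at the centre of its underside. Leave it alone.
- meter_1: Bystander, loose: small bench meter, 35x60x34 (mm); origin at the centre of its underside. Leave it alone.
- dish_1: Bystander, loose: petri dish, 68 across, 12 high (mm); origin at the centre of its underside. Leave it alone.

How it is judged:
On the way, in this order (a step that is already met when the one before it is completed fails the run):
1. all batteries lie in the hopper, gate home (x of cell_1_centre in the frame of hopper_floor between -0.042 and 0.042 m and y of cell_1_centre in the frame of hopper_floor between -0.034 and 0.034 m and z of cell_1_centre in the frame of hopper_floor between 0 and 0.049 m and x of cell_2_centre in the frame of hopper_floor between -0.042 and 0.042 m and y of cell_2_centre in the frame of hopper_floor between -0.034 and 0.034 m and z of cell_2_centre in the frame of hopper_floor between 0 and 0.049 m and x of cell_3_centre in the frame of hopper_floor between -0.042 and 0.042 m and y of cell_3_centre in the frame of hopper_floor between -0.034 and 0.034 m and z of cell_3_centre in the frame of hopper_floor between 0 and 0.049 m and x of cell_4_centre in the frame of hopper_floor between -0.042 and 0.042 m and y of cell_4_centre in the frame of hopper_floor between -0.034 and 0.034 m and z of cell_4_centre in the frame of hopper_floor between 0 and 0.049 m and x of cell_5_centre in the frame of hopper_floor between -0.042 and 0.042 m and y of cell_5_centre in the frame of hopper_floor between -0.034 and 0.034 m and z of cell_5_centre in the frame of hopper_floor between 0 and 0.049 m and value of joint gate below 0.006 m), for 0.2 s.
2. the hopper's cover is pressed shut over them and held by its catch (x of cell_1_centre in the frame of hopper_floor between -0.042 and 0.042 m and y of cell_1_centre in the frame of hopper_floor between -0.034 and 0.034 m and z of cell_1_centre in the frame of hopper_floor between 0 and 0.049 m and x of cell_2_centre in the frame of hopper_floor between -0.042 and 0.042 m and y of cell_2_centre in the frame of hopper_floor between -0.034 and 0.034 m and z of cell_2_centre in the frame of hopper_floor between 0 and 0.049 m and x of cell_3_centre in the frame of hopper_floor between -0.042 and 0.042 m and y of cell_3_centre in the frame of hopper_floor between -0.034 and 0.034 m and z of cell_3_centre in the frame of hopper_floor between 0 and 0.049 m and x of cell_4_centre in the frame of hopper_floor between -0.042 and 0.042 m and y of cell_4_centre in the frame of hopper_floor between -0.034 and 0.034 m and z of cell_4_centre in the frame of hopper_floor between 0 and 0.049 m and x of cell_5_centre in the frame of hopper_floor between -0.042 and 0.042 m and y of cell_5_centre in the frame of hopper_floor between -0.034 and 0.034 m and z of cell_5_centre in the frame of hopper_floor between 0 and 0.049 m and value of joint hopper_cover below 0.05 rad and value of joint gate below 0.015 m), for 0.2 s.
3. the gate is drawn out to its end stop, the hopper's cover still shut (value of joint gate above 0.066 m and value of joint hopper_cover below 0.05 rad), for 0.2 s.
At the end, for the whole second after the job is handed in: all batteries are inside the receiving box (centres between its walls and below its rim), the gate is home within 4 mm, and both covers are shut, held by their catches (hopper cover below 0.05 rad, box cover below 0.03 rad) (x of cell_1_centre in the frame of box_floor between -0.052 and 0.052 m and y of cell_1_centre in the frame of box_floor between -0.062 and 0.062 m and z of cell_1_centre in the frame of box_floor between 0 and 0.056 m and x of cell_2_centre in the frame of box_floor between -0.052 and 0.052 m and y of cell_2_centre in the frame of box_floor between -0.062 and 0.062 m and z of cell_2_centre in the frame of box_floor between 0 and 0.056 m and x of cell_3_centre in the frame of box_floor between -0.052 and 0.052 m and y of cell_3_centre in the frame of box_floor between -0.062 and 0.062 m and z of cell_3_centre in the frame of box_floor between 0 and 0.056 m and x of cell_4_centre in the frame of box_floor between -0.052 and 0.052 m and y of cell_4_centre in the frame of box_floor between -0.062 and 0.062 m and z of cell_4_centre in the frame of box_floor between 0 and 0.056 m and x of cell_5_centre in the frame of box_floor between -0.052 and 0.052 m and y of cell_5_centre in the frame of box_floor between -0.062 and 0.062 m and z of cell_5_centre in the frame of box_floor between 0 and 0.056 m and value of joint hopper_cover below 0.05 rad and value of joint box_cover below 0.03 rad and value of joint gate below 0.004 m); the robot touches nothing.
It fails at once if the gate is open (over 15 mm) while the hopper's cover is open (over 0.2 rad) (value of joint gate above 0.015 m and value of joint hopper_cover above 0.2 rad).
It fails at once if a bystander (forceps, tablet pot, screw cap, meter or dish) is shifted more than 4 cm (distance of any of forceps_1, pill_pot, cap_1, meter_1, dish_1 from where it was at the start of the episode above 0.04 m).
Of cell_1, cell_2, cell_3, cell_4, cell_5 only 3 to 5 are there at a start; the rules pass over those that are not, and their reading is None.
At some moment in a run one of cell_1, cell_2, cell_3, cell_4, cell_5 may be knocked a few centimetres aside while the robot is not near it.
It also fails if it takes over 210 s, if anything falls off the work surface, if the arm or the gripper's body presses on something with over 40 N, if the wrist force passes 120 N, or if a joint passes its speed limit or range.

## Robot

A 6-joint arm with a two-finger parallel gripper is mounted at the origin on a cart in front of the work surface, level with it; the furniture and walls round the work are solid. World frame = base frame: x ahead of the robot, y to its left, z up, the work surface at z = 0. Lengths are in m, angles in rad, forces in N, time in s.
With the tool pointing down it reaches from about 0.3 to 0.875 m from the base axis. Payload 4.2 kg.
Tool frame: the origin (TCP) lies between the finger pads; the fingertips stand 17 mm ahead of it and the grasp point (between the pads) lies 2 mm behind it; z points along the fingers, y is the line along which they close (so a half turn about z gives the same grasp; the last joint's range is limited). The gripper opens to 85 mm and grips with 20 to 120 N. Pads are 22 mm wide; open, the fingers measure 114 mm over their backs; the gripper's body (76 mm by 85 mm) begins 54 mm behind the grasp point. The pads swing forward as they close: fully open they stand 13 mm farther back than shut.
Start: joints at [1.192, 0.32, 1.565, -0, 1.257, -0.02], TCP at [0.202, 0.538, 0.248] pointing down, gripper open.
Joint ranges: [-3.11, 3.11], [-0.84, 2.01], [0.21, 2.61], [-1.34, 4.49], [0.05, 2.63], [-2.56, 2.56]. Speed limits (rad/s): [2.57, 2.57, 3.14, 3.14, 3.14, 3.14].

## Interface

Orientations are given as a unit quaternion [x, y, z, w].
In Python, from cell import * gives the robot as it stands. The module is installed in compiled form; this text tells all that it offers.
- The arm moves only by the shell command python3 -m jog 'ROWS' [OPENING] [FORCE]. ROWS is JSON, a list of rows, each an object of numbers: "dx", "dy", "dz": the shift along the tool's x, y, z in cm; "twist": the turn about the tool's z in degrees. In form: [{"dx": .., "dy": .., "dz": .., "twist": ..}, ...]. A call has 1 to 8 rows; each row is the pose to reach, as a shift and turn from the pose commanded when the call began, along the tool's axes at that moment; what a row does not reach only later rows make up. A row lasts 1/10 s, in which the tool goes at most 50 mm and 8.59 degrees, less where a joint would pass 70% of its speed; a pose out of reach is approached as far as the arm can. A call with a gripper value outside its range is refused whole. OPENING is the closure in counts, from 0 (fully open) to 255 (shut), set as the call begins (- or left out, the last holds). The fingers move at their own pace and stop on an object; FORCE is the grip in N (left out, the last holds). Time passes only in rows, so rows that repeat a pose let the fingers close. It gives the time, the measured TCP pose, the force, the opening and the grip force at its end, in the units of the state.
- read_state(): the state, without advancing time (a new reading comes with each control period).
- snapshot(name): name is "scene" or "side" or "wrist"; returns a dict with "image" (480x640x3 uint8, red, green, blue), "camera_matrix" (3x3 intrinsics, pixels), "k1" (the pictures are not rectified: a ray, as slopes to the right and down, at radius r is drawn at 1 + k1 r^2 times it, then the intrinsics apply), "xyz" and "attitude" of the camera in the world; the wrist camera has in their place "mount" (4x4, takes a point from camera to tool coordinates, whose origin is the TCP and whose axes are the flange's). Camera axes: x right, y up, looking along -z (the intrinsics and any distortion apply to the point x, -y, -z); pixel columns grow to the right and rows downward; lengths in m; the calibration is good to about 2 mm. A picture is of the moment at which its call begins: read the wrist's pose just before it. There is no depth.
- sign_off(): hands the job in; it is judged then, once.
The state is a dict: "time_s": time; "joint_positions": joint angles; "qd": joint speeds; "joint_torque": joint torques, N m; "eef_pos": TCP position; "tool_rot": TCP orientation; "wrist_force": force on the tool from outside, world axes, zero at the start; "moment": the same for the moment, N m; "opening": finger opening in m; "grip_force": force on a finger pad.
Only numpy, scipy, OpenCV 4.12 (cv2) and the standard library are available. Lean on these libraries where they do the work, as an engineer would, in place of code of your own. Each camera call takes 0.05 s, during which the arm holds its last target. There are 200 camera calls.

## Working session

There is one attempt and no reset: what is moved stays moved. The work goes in short steps, Python scripts to look and compute and a shell command to move; the robot and the scene stay as the last step left them, time stands still between calls to the robot, and variables do not carry over. Pictures are saved under pics/ and viewed, at most 14 in all, crops included, and the job is handed in when it is done.

```bash
mkdir -p pics
cat > h.py <<'E'
from cell import *
import numpy as np, cv2
from scipy.spatial.transform import Rotation as R
def snap(n,f=None):
    st=read_state(); s=snapshot(n)
    if n=="wrist":
        T=np.eye(4);T[:3,:3]=R.from_quat(st["tool_rot"]).as_matrix();T[:3,3]=st["eef_pos"]
        M=T@np.array(s["mount"]); s["C"]=M[:3,3]; s["Rm"]=M[:3,:3]
    else:
        s["C"]=np.array(s["xyz"]); a=np.array(s["attitude"]); s["Rm"]=R.from_quat(a).as_matrix() if a.size==4 else a.reshape(3,3)
    if f: cv2.imwrite("pics/"+f,s["image"][:,:,::-1])
    return s
def ray(s,u,v):
    K=np.array(s["camera_matrix"]); k=s["k1"]
    p=np.array([(u-K[0,2])/K[0,0],(v-K[1,2])/K[1,1]]); q=p.copy()
    for _ in range(30): q=p/(1+k*(q@q))
    return s["Rm"]@np.array([q[0],-q[1],-1.])
def onz(s,u,v,z):
    d=ray(s,u,v); t=(z-s["C"][2])/d[2]; return s["C"]+t*d
def tri(s1,p1,s2,p2):
    A=np.zeros((3,3));b=np.zeros(3)
    for s,p in((s1,p1),(s2,p2)):
        d=ray(s,*p);d/=np.linalg.norm(d);P=np.eye(3)-np.outer(d,d);A+=P;b+=P@s["C"]
    return np.linalg.solve(A,b)
def proj(s,X):
    c=s["Rm"].T@(np.array(X)-s["C"]); q=np.array([c[0],-c[1]])/-c[2]; q=q*(1+s["k1"]*(q@q))
    K=np.array(s["camera_matrix"]); return q[0]*K[0,0]+K[0,2],q[1]*K[1,1]+K[1,2]
def totool(*targets):
    st=read_state();Rt=R.from_quat(st["tool_rot"]).as_matrix()
    for t in targets: print("tool shift cm",np.round(100*Rt.T@(np.array(t)-st["eef_pos"]),1))
E
python3 - <<'E'
from h import *
st=read_state();print(st)
for n in("scene","side","wrist"):
    s=snap(n,n+"0.png");print(n,s["C"],s["Rm"].round(2).tolist(),s["k1"],np.array(s["camera_matrix"]).tolist())
print(s["mount"])
E
```

```text
{'time_s': 0.0, 'joint_positions': array([ 1.19199655e+00,  3.20323562e-01,  1.56566499e+00,  9.50226782e-06,
        1.25738561e+00, -2.00184914e-02]), 'qd': array([ 1.47240037e-03,  3.08080647e-04, -1.04692835e-03, -1.04903689e-03,
       -8.46293848e-05, -3.41807790e-04]), 'joint_torque': array([-6.53314619e-04, -4.15519023e+01, -2.34155202e+01, -1.06407012e-04,
        8.11674952e-03,  1.39749204e-06]), 'eef_pos': array([0.20174781, 0.53798122, 0.24746949]), 'tool_rot': array([ 1.78431402e-01,  9.83951951e-01, -8.72207499e-04, -1.80878478e-04]), 'wrist_force': array([-0.304969  ,  0.86112914,  0.5129541 ]), 'moment': array([ 0.01933581, -0.0353376 , -0.05832227]), 'grip_force': 0.0, 'opening': 0.08533466503144946}
scene [0.09546596 0.56755383 0.99732653] [[-0.75, 0.5, -0.43], [-0.66, -0.57, 0.49], [0.0, 0.65, 0.76]] 0.0008060012329157 [[508.93313681170844, 0.0, 330.3268853136384], [0.0, 508.93313681170844, 232.9821787017212], [0.0, 0.0, 1.0]]
side [0.13502079 0.97794891 0.75176605] [[-0.89, 0.23, -0.38], [-0.45, -0.45, 0.77], [0.01, 0.86, 0.51]] 0.03587072707761803 [[525.3508673668925, 0.0, 316.46424945555515], [0.0, 525.3508673668925, 237.93413136648385], [0.0, 0.0, 1.0]]
wrist [0.13596326 0.56459851 0.37278012] [[0.35, -0.9, -0.27], [0.94, 0.34, 0.1], [-0.0, -0.28, 0.96]] -0.042042335992476275 [[418.75465526970254, 0.0, 322.51893296800375], [0.0, 418.75465526970254, 237.7605103129263], [0.0, 0.0, 1.0]]
[[ 1.01742600e-03  9.58517550e-01  2.85031701e-01  7.09541012e-02]
 [ 9.99999470e-01 -9.30046875e-04 -4.41912967e-04  1.58188110e-03]
 [-1.58488492e-04  2.85032000e-01 -9.58517988e-01 -1.25194829e-01]
 [ 0.00000000e+00  0.00000000e+00  0.00000000e+00  1.00000000e+00]]
```

View pics/scene0.png

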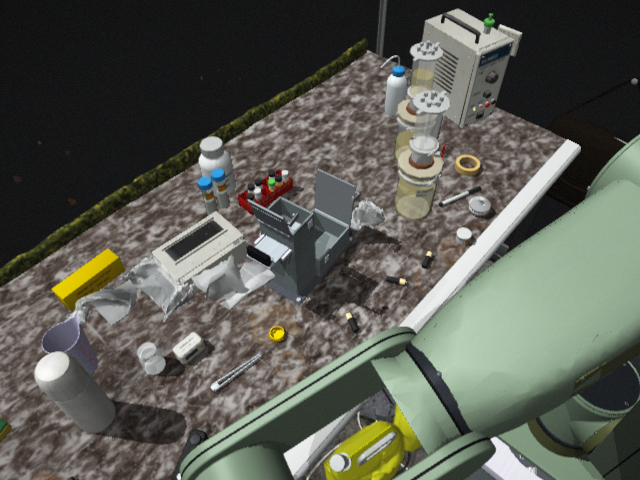

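View pics/side0.png

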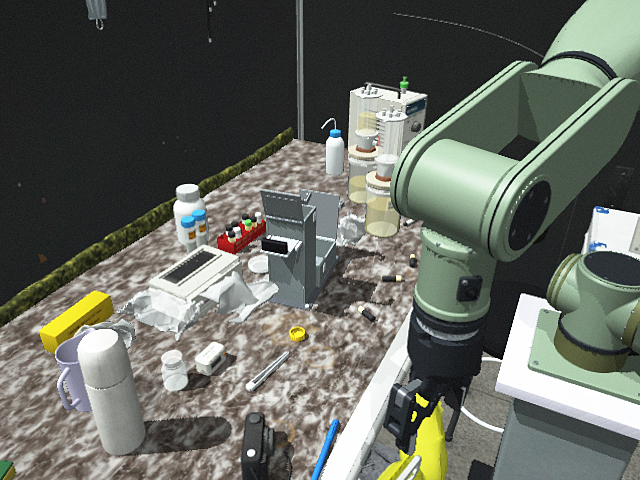

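Scene: the drop lock's tower is near (290,250) with black grip (258,257) and both covers open. Dark cells are at (352,322), (397,281) and (427,259), and the yellow cap at (277,333). In the side view the tower is near (295,255) and three cells are at (367,314), (391,279) and (413,260).

Run:
```python
from h import *
s=snap("scene"); d=snap("side")
for n,u,v in(("c",352,322),("c",397,281),("c",427,259),("cap",277,333),("pot",464,237),("forc",237,371)): print(n,onz(s,u,v,.007).round(3))
for n,u,v in(("c",367,314),("c",391,279),("c",413,260),("cap",297,334)): print("side",n,onz(d,u,v,.007).round(3))
print("grip",tri(s,(258,257),d,(274,245)).round(3), onz(s,258,257,.18).round(3))
for n in("scene","side"):
    q=s if n=="scene" else d
    im=q["image"]
    cv2.imwrite(f"pics/{n}1.png",cv2.resize(im[160:360,200:460] if n=="scene" else im[170:350,230:450],None,fx=3,fy=3,interpolation=cv2.INTER_CUBIC)[:600,:800,::-1])
totool([.45,.25,.35])
print(R.from_quat(read_state()["tool_rot"]).as_matrix().round(2))
```

```text
c [0.446 0.093 0.007]
c [ 0.438 -0.063  0.007]
c [ 0.421 -0.165  0.007]
cap [0.552 0.223 0.007]
pot [ 0.391 -0.287  0.007]
forc [0.551 0.341 0.007]
side c [0.443 0.097 0.007]
side c [ 0.442 -0.057  0.007]
side c [ 0.42  -0.164  0.007]
side cap [0.551 0.227 0.007]
grip [0.622 0.189 0.187] [0.625 0.186 0.18 ]
tool shift cm [-33.4 -18.3 -10.2]
[[-0.94  0.35 -0.  ]
 [ 0.35  0.94 -0.  ]
 [ 0.   -0.   -1.  ]]
```

View pics/scene1.png

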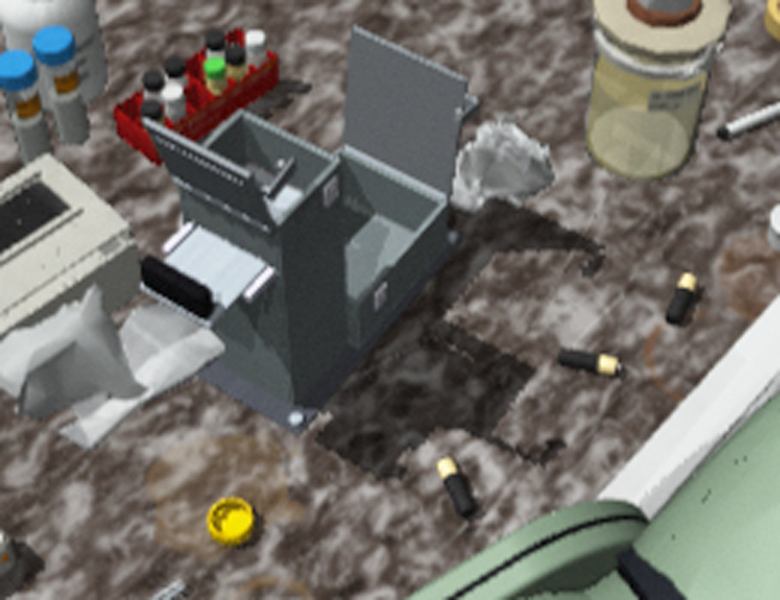

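Close scene view: base plate corners at crop (297,418) and (453,238), three black and gold cells lying free, and the box cover upright at the right.

```bash
python3 - <<'E'
from h import *
s=snap("scene")
f=lambda u,v:(200+u/3,160+v/3)
a=onz(s,*f(297,418),.004);b=onz(s,*f(453,238),.004)
print(a.round(3),b.round(3),np.linalg.norm(a-b))
# gold/black ends
for n,g,k in(("c1",(446,465),(466,510)),("c2",(615,366),(565,356)),("c3",(688,280),(674,318))):
    print(n,onz(s,*f(*g),.007).round(3),onz(s,*f(*k),.007).round(3))
rim=[onz(s,*f(*p),.220).round(3) for p in((240,112),(338,158),(277,222))];print("rim",rim)
gr=[onz(s,*f(*p),.199).round(3) for p in((145,262),(210,295))];print("grip top",gr)
E
python3 -m jog '[{"dx":-4,"dy":-2.5,"dz":-2},{"dx":-8,"dy":-5,"dz":-5},{"dx":-12,"dy":-7.5,"dz":-8},{"dx":-16,"dy":-10,"dz":-12},{"dx":-20,"dy":-12,"dz":-15},{"dx":-22,"dy":-15,"dz":-18},{"dx":-22,"dy":-19,"dz":-20},{"dx":-22,"dy":-22,"dz":-20}]'
```

```text
[0.578 0.126 0.004] [ 0.603 -0.092  0.004] 0.2200464654517632
c1 [0.464 0.084 0.007] [0.428 0.104 0.007]
c2 [ 0.422 -0.074  0.007] [ 0.457 -0.055  0.007]
c3 [ 0.427 -0.184  0.007] [ 0.414 -0.144  0.007]
rim [array([0.682, 0.062, 0.22 ]), array([0.599, 0.048, 0.22 ]), array([0.59 , 0.118, 0.22 ])]
grip top [array([0.646, 0.19 , 0.199]), array([0.593, 0.181, 0.199])]schema error: expected keys dx, dy, dz, twist
```

```bash
python3 -m jog '[{"dx":-4,"dy":-2.5,"dz":-2,"twist":0},{"dx":-8,"dy":-5,"dz":-5,"twist":0},{"dx":-12,"dy":-7.5,"dz":-8,"twist":0},{"dx":-16,"dy":-10,"dz":-12,"twist":0},{"dx":-19,"dy":-13,"dz":-15,"twist":0},{"dx":-20,"dy":-17,"dz":-18,"twist":0},{"dx":-20,"dy":-21,"dz":-20,"twist":0},{"dx":-20,"dy":-25,"dz":-20,"twist":0}]'
python3 - <<'E'
from h import *
snap("wrist","w1.png"); print(read_state()["eef_pos"])
E
```

```text
time_s: 1.1
eef_pos: [0.3042, 0.2393, 0.4495]
tool_rot: [0.179, 0.984, 0.002, 0.002]
wrist_force: [1.8, -0.3, 0.0]
opening: 0.0853
grip_force: 0.0
[0.30070578 0.2333724  0.45122004]
```

View pics/w1.png

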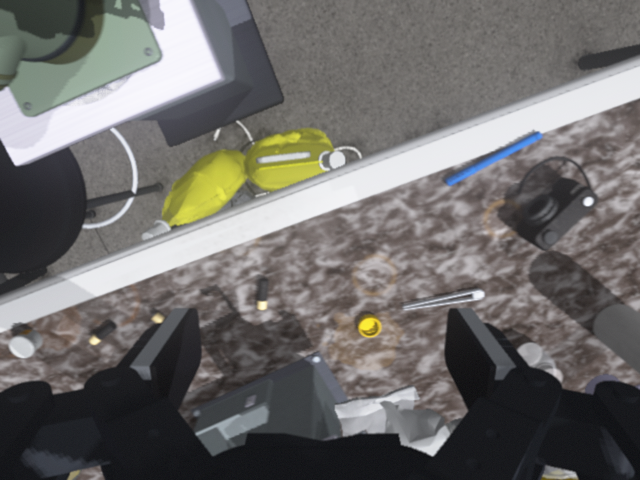

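Wrist view: cell 1 at (262,293), cell 3 at (103,332), part of cell 2 at (158,318), the cap at (370,326) and the tower at the bottom. Next I'll check the areas the arm had hidden.

Run:
```python
from h import *
snap("scene","s2.png"); w=snap("wrist")
print(onz(w,262,293,.007).round(3),onz(w,261,305,.007).round(3),onz(w,263,281,.007).round(3),onz(w,103,332,.007).round(3),onz(w,316,358,.004))
totool([.446,.094,.2],[.446,.094,.007])
```

```text
[0.445 0.091 0.007] [0.462 0.082 0.007] [0.427 0.1   0.007] [ 0.418 -0.165  0.007] [0.57769439 0.12494565 0.004     ]
tool shift cm [-18.4  -8.5  24.9]
tool shift cm [-18.4  -8.6  44.2]
```

View pics/s2.png

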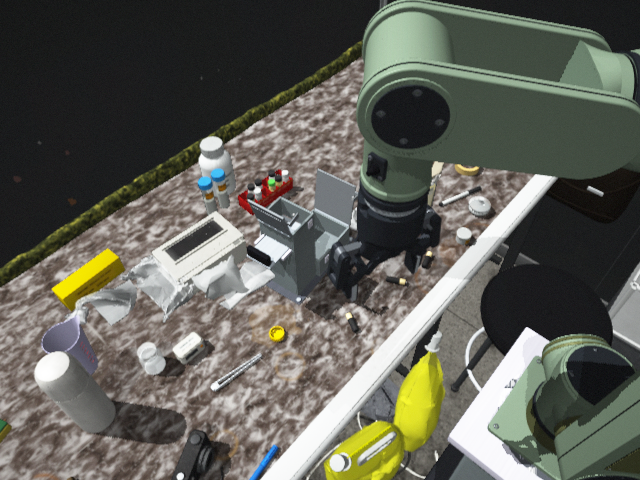

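Three cells are loose on the table: near (352,322), (397,281) and (427,259). The previously hidden strip shows none. I'll fetch cell 1.

```bash
python3 -m jog '[{"dx":-3,"dy":-1.5,"dz":3,"twist":2},{"dx":-6,"dy":-3,"dz":6,"twist":4},{"dx":-9,"dy":-4.5,"dz":10,"twist":6},{"dx":-12,"dy":-6,"dz":14,"twist":7},{"dx":-15,"dy":-7.2,"dz":18,"twist":7},{"dx":-18.3,"dy":-8.6,"dz":22,"twist":7},{"dx":-18.3,"dy":-8.6,"dz":27,"twist":7},{"dx":-18.3,"dy":-8.6,"dz":31,"twist":7}]' 0 40
python3 - <<'E'
from h import *
w=snap("wrist","w2.png"); print(proj(w,[.445,.092,.007])); totool([.445,.092,.021])
E
```

```text
time_s: 2.05
eef_pos: [0.4456, 0.0953, 0.1346]
tool_rot: [0.239, 0.971, 0.0, -0.0]
wrist_force: [1.3, 0.6, -0.1]
opening: 0.0852
grip_force: 0.0
(np.float64(314.4249633259307), np.float64(233.22287800206882))
tool shift cm [-0.7  0.1 10.7]
```

View pics/w2.png

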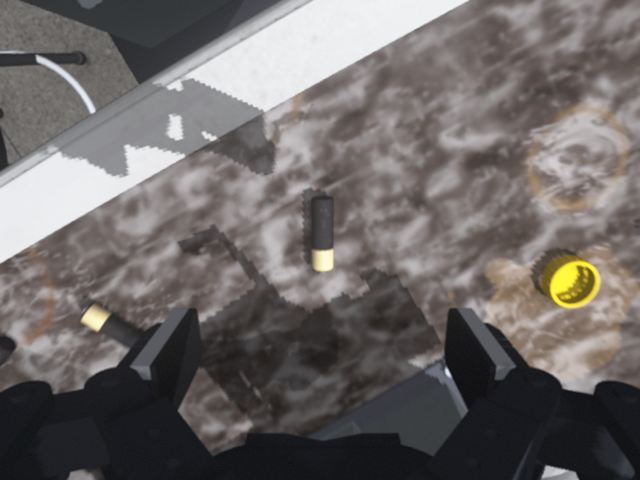

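The cell is at (322,232), upright in the picture and midway between the fingers. I'll descend and grip.

```bash
python3 -m jog '[{"dx":-0.2,"dy":0.1,"dz":4,"twist":0},{"dx":-0.2,"dy":0.1,"dz":7,"twist":0},{"dx":-0.2,"dy":0.1,"dz":9,"twist":0},{"dx":-0.2,"dy":0.1,"dz":9.5,"twist":0},{"dx":-0.2,"dy":0.1,"dz":9.5,"twist":0}]'; python3 -c "
from h import *
totool([.445,.092,.021])"
```

```text
time_s: 2.6
eef_pos: [0.447, 0.096, 0.0421]
tool_rot: [0.238, 0.971, -0.0, -0.001]
wrist_force: [-0.6, -0.6, 0.5]
opening: 0.0855
grip_force: 0.0
tool shift cm [-0.  -0.4  2.1]
```

```bash
python3 -m jog '[{"dx":0,"dy":0,"dz":1.5,"twist":0},{"dx":0,"dy":0,"dz":2.1,"twist":0},{"dx":0,"dy":0,"dz":2.1,"twist":0}]'
python3 -m jog '[{"dx":0,"dy":0,"dz":0,"twist":0},{"dx":0,"dy":0,"dz":0,"twist":0},{"dx":0,"dy":0,"dz":0,"twist":0},{"dx":0,"dy":0,"dz":0,"twist":0},{"dx":0,"dy":0,"dz":0,"twist":0},{"dx":0,"dy":0,"dz":0,"twist":0},{"dx":0,"dy":0,"dz":0,"twist":0}]' 255 40
python3 -m jog '[{"dx":0,"dy":0,"dz":-4,"twist":0},{"dx":0,"dy":0,"dz":-9,"twist":0},{"dx":0,"dy":0,"dz":-14,"twist":0},{"dx":0,"dy":0,"dz":-19,"twist":0},{"dx":0,"dy":0,"dz":-24,"twist":0},{"dx":0,"dy":0,"dz":-28,"twist":0},{"dx":0,"dy":0,"dz":-28,"twist":0}]'
```

```text
time_s: 2.9
eef_pos: [0.447, 0.0957, 0.0216]
tool_rot: [0.238, 0.971, 0.0, 0.0]
wrist_force: [0.1, 0.7, 0.3]
opening: 0.0853
grip_force: 0.0
time_s: 3.6
eef_pos: [0.447, 0.0955, 0.0215]
tool_rot: [0.238, 0.971, 0.0, 0.0]
wrist_force: [-0.4, -0.1, 5.2]
opening: 0.0128
grip_force: 40.5
time_s: 4.3
eef_pos: [0.4494, 0.0959, 0.3068]
tool_rot: [0.238, 0.971, 0.003, 0.006]
wrist_force: [0.8, -0.1, -1.0]
opening: 0.0126
grip_force: 39.8
```

```bash
python3 -c "
from h import *
totool([.636,.09,.35])"
```

```text
tool shift cm [-16.9   8.1  -4.1]
```

```bash
python3 -m jog '[{"dx":0,"dy":0,"dz":-3,"twist":-5},{"dx":-3,"dy":1.5,"dz":-4.1,"twist":-12},{"dx":-6,"dy":3,"dz":-4.1,"twist":-19},{"dx":-9.5,"dy":4.5,"dz":-4.1,"twist":-26},{"dx":-13,"dy":6,"dz":-4.1,"twist":-32},{"dx":-16.9,"dy":8.1,"dz":-4.1,"twist":-36},{"dx":-16.9,"dy":8.1,"dz":-4.1,"twist":-36},{"dx":-16.9,"dy":8.1,"dz":-4.1,"twist":-36}]'
python3 - <<'E'
from h import *
print(read_state()["eef_pos"]);w=snap("wrist","w3.png");print(w["C"].tolist(),w["Rm"].tolist())
np.save("w3.npy",{k:w[k] for k in("C","Rm","k1","camera_matrix")})
E
```

```text
time_s: 5.1
eef_pos: [0.6342, 0.089, 0.3393]
tool_rot: [-0.073, 0.997, -0.0, -0.002]
wrist_force: [-0.1, -0.4, -0.2]
opening: 0.0121
grip_force: 39.8
[0.63422876 0.08898515 0.33932901]
[0.5651246765605275, 0.0794627885495073, 0.46487013610645117] [[-0.1470420029111113, -0.9494601477822405, -0.27731584367506296], [0.9891302427119162, -0.1411132519388271, -0.04133295392192927], [0.00011105202384393223, -0.2803791680930885, 0.9598893216235265]]
```

View pics/w3.png

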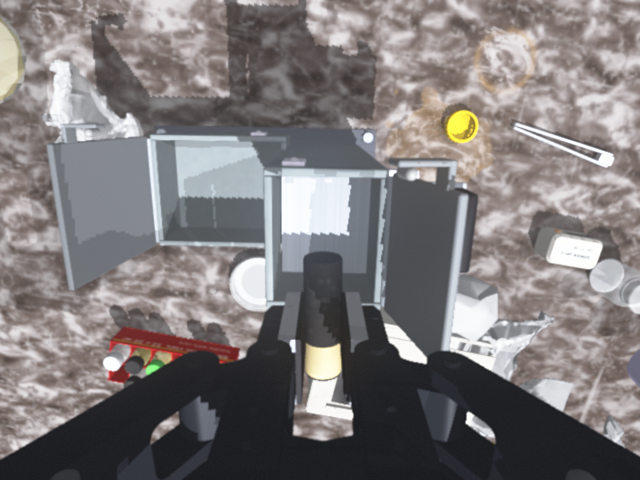

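The hopper opening spans (270..382, 172..303), squared with the tool. The held cell is at (322,310), the dish at (250,280), and I see no cells behind the tower.

```bash
cat >> h.py <<'E'
LC=np.array([.636,.090,0]);LY=.145
def lock(x,y,z):
    c,s=np.cos(LY),np.sin(LY); return LC+[c*x-s*y,s*x+c*y,z]
E
python3 - <<'E'
from h import *
w=np.load("w3.npy",allow_pickle=True).item()
P=[onz(w,u,v,.22) for u,v in((265,169),(387,169),(265,308))]
print(np.round(P,3)); d=P[1]-P[0];print("yaw",np.arctan2(-d[0],d[1]),np.linalg.norm(d),np.linalg.norm(P[2]-P[0]))
y=d/np.linalg.norm(d);x=np.array([y[1],-y[0],0])
print("centre",(P[0]+P[1])/2+x*.045, (P[1]+P[2])/2)
p=onz(w,368,137,.004);print("plate corner",p, "->",p+x*.062-y*.055)
totool((P[0]+P[1])/2+x*.045)
E
```

```text
[[0.6   0.051 0.22 ]
 [0.589 0.121 0.22 ]
 [0.688 0.06  0.22 ]]
yaw 0.14767884327400468 0.07105868973519602 0.08875511126498861
centre [0.63881097 0.09250287 0.22      ] [0.63841502 0.09070856 0.22      ]
plate corner [0.57955098 0.13105363 0.004     ] -> [0.64896897 0.08577513 0.004     ]
tool shift cm [-0.6  0.3 12.1]
```

```bash
sed -i 's/LC=.*/LC=np.array([.638,.0907,0]);LY=.147/;s/;LY=.145//' h.py; python3 -m jog '[{"dx":-0.5,"dy":-0.2,"dz":3,"twist":0},{"dx":-0.5,"dy":-0.2,"dz":7,"twist":0},{"dx":-0.5,"dy":-0.2,"dz":10,"twist":0},{"dx":-0.5,"dy":-0.2,"dz":12.5,"twist":0},{"dx":-0.5,"dy":-0.2,"dz":13.2,"twist":0},{"dx":-0.5,"dy":-0.2,"dz":13.2,"twist":0}]'; python3 -c "
from h import *
totool(lock(0,-.004,.205))"
```

```text
time_s: 5.75
eef_pos: [0.6381, 0.0879, 0.2101]
tool_rot: [-0.074, 0.997, 0.0, -0.001]
wrist_force: [0.6, 0.6, 0.5]
opening: 0.0129
grip_force: 39.9
tool shift cm [-0.  -0.1  0.5]
```

```bash
python3 -m jog '[{"dx":0,"dy":-0.1,"dz":0.4,"twist":0},{"dx":0,"dy":-0.1,"dz":0.4,"twist":0},{"dx":0,"dy":-0.1,"dz":0.4,"twist":0}]' 185
python3 -m jog '[{"dx":0,"dy":0,"dz":-4,"twist":0},{"dx":0,"dy":0,"dz":-9,"twist":0},{"dx":0,"dy":0,"dz":-14,"twist":0},{"dx":3,"dy":-3,"dz":-15,"twist":0},{"dx":6,"dy":-5,"dz":-15,"twist":5},{"dx":9,"dy":-7,"dz":-15,"twist":11},{"dx":9,"dy":-7,"dz":-15,"twist":11}]'
python3 - <<'E'
from h import *
print(read_state()["eef_pos"]);w=snap("wrist","w4.png")
np.save("w4.npy",{k:w[k] for k in("C","Rm","k1","camera_matrix")})
totool([.440,-.061,.12])
E
```

```text
time_s: 6.05
eef_pos: [0.6399, 0.087, 0.2074]
tool_rot: [-0.074, 0.997, 0.0, 0.001]
wrist_force: [0.6, 0.6, 0.8]
opening: 0.0232
grip_force: 0.0
time_s: 6.75
eef_pos: [0.5581, 0.0021, 0.3581]
tool_rot: [0.024, 1.0, -0.001, 0.001]
wrist_force: [0.2, -0.1, -0.5]
opening: 0.0237
grip_force: 0.0
[0.55808772 0.00214307 0.35812499]
tool shift cm [11.7 -7.  23.7]
```

View pics/w4.png

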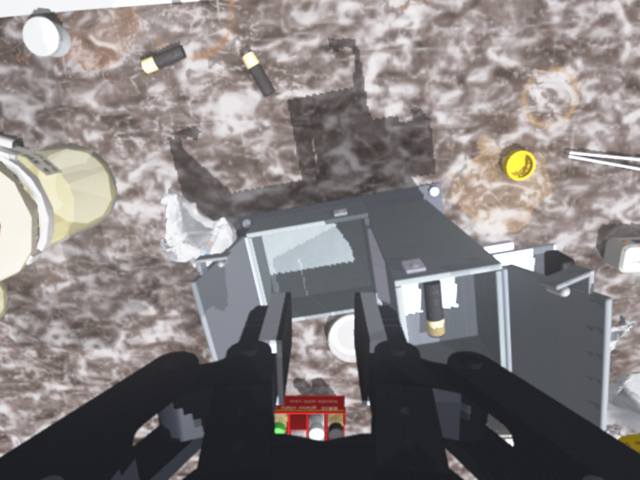

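Cell 1 lies in the hopper at (434,308). Cell 2 is at (258,73) and cell 3 at (163,58), both where they were.

Run:
```python
from h import *
w=np.load("w4.npy",allow_pickle=True).item()
ty=np.degrees(np.arctan2(*R.from_quat(read_state()["tool_rot"]).as_matrix()[[1,0],1]))
for a,b in(((249,55),(269,92)),((143,67),(184,50))):
    A=onz(w,*a,.007);B=onz(w,*b,.007);m=(A+B)/2;d=A-B
    ax=np.degrees(np.arctan2(d[1],d[0])); t=(ax+90-ty+90)%180-90
    print(m.round(3),np.linalg.norm(d).round(3),"axis",ax,"twist",-t); totool(m+[0,0,.113])
```

```text
[ 0.443 -0.06   0.007] 0.043 axis -154.69035316611806 twist -27.959153469475325
tool shift cm [11.4 -6.8 23.7]
[ 0.422 -0.161  0.007] 0.049 axis -73.0297787077075 twist 70.3802720721141
tool shift cm [ 13.  -17.   23.7]
```

```bash
python3 -m jog '[{"dx":3.5,"dy":-2,"dz":1,"twist":-7},{"dx":7,"dy":-4,"dz":4,"twist":-14},{"dx":10,"dy":-6,"dz":8,"twist":-21},{"dx":11.4,"dy":-6.8,"dz":12,"twist":-28},{"dx":11.4,"dy":-6.8,"dz":16,"twist":-28},{"dx":11.4,"dy":-6.8,"dz":20,"twist":-28},{"dx":11.4,"dy":-6.8,"dz":23,"twist":-28},{"dx":11.4,"dy":-6.8,"dz":23,"twist":-28}]' 0
cat > cellfind.py <<'E'
from h import *
w=snap("wrist"); im=w["image"]; hsv=cv2.cvtColor(im,cv2.COLOR_RGB2HSV)
gold=cv2.inRange(hsv,(15,70,120),(35,200,255)); cv2.imwrite("pics/gm.png",gold)
n,l,st,ct=cv2.connectedComponentsWithStats(gold)
g=[(st[i,4],ct[i]) for i in range(1,n) if 60<st[i,4]<2500 and 100<ct[i][1]<400 and 150<ct[i][0]<500]; print("gold",g)
blk=cv2.inRange(hsv,(0,0,0),(180,255,60)); blk[330:]=0
n,l,st,ct=cv2.connectedComponentsWithStats(blk)
b=[(st[i].tolist(),ct[i].round()) for i in range(1,n) if 300<st[i,4]<6000 and st[i,1]>60 and 150<ct[i][0]<500]; print("black",b)
E
python3 cellfind.py; python3 -c "
from h import *
totool([.443,-.06,.021]); w=snap('wrist','w5.png')"
```

```text
time_s: 7.6
eef_pos: [0.4421, -0.0576, 0.1231]
tool_rot: [-0.221, 0.975, 0.002, -0.004]
wrist_force: [-1.3, 0.6, 0.5]
opening: 0.0853
grip_force: 0.0
gold [(np.int32(127), array([306.79527559, 211.5984252 ])), (np.int32(75), array([324.53333333, 209.98666667]))]
black [([154, 114, 60, 33, 418], array([187., 124.])), ([446, 307, 26, 23, 370], array([456., 321.])), ([174, 309, 25, 21, 354], array([189., 321.])), ([354, 312, 40, 18, 338], array([371., 323.]))]
tool shift cm [ 0.1 -0.2 10.4]
```

View pics/w5.png

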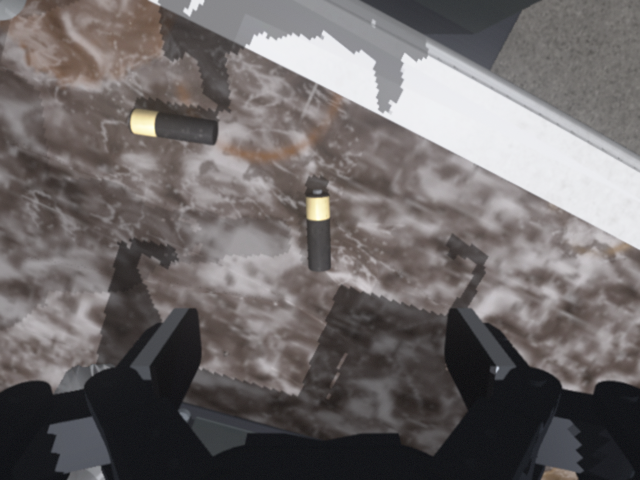

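Cell 2 is at (318,230), aligned and centred. I'll descend.

```bash
python3 -m jog '[{"dx":0,"dy":-0.1,"dz":4,"twist":0},{"dx":0,"dy":-0.1,"dz":7.5,"twist":0},{"dx":0,"dy":-0.1,"dz":9.5,"twist":0},{"dx":0,"dy":-0.1,"dz":10.2,"twist":0},{"dx":0,"dy":-0.1,"dz":10.2,"twist":0}]'
```

```text
time_s: 8.2
eef_pos: [0.4457, -0.0594, 0.0249]
tool_rot: [-0.22, 0.975, -0.0, 0.001]
wrist_force: [-0.4, -0.3, 0.9]
opening: 0.0854
grip_force: 0.0
```

```bash
python3 -m jog '[{"dx":0,"dy":0,"dz":0.3,"twist":0},{"dx":0,"dy":0,"dz":0.3,"twist":0},{"dx":0,"dy":0,"dz":0.3,"twist":0},{"dx":0,"dy":0,"dz":0.3,"twist":0},{"dx":0,"dy":0,"dz":0.3,"twist":0},{"dx":0,"dy":0,"dz":0.3,"twist":0},{"dx":0,"dy":0,"dz":0.3,"twist":0}]' 255 40
python3 -m jog '[{"dx":0,"dy":0,"dz":-4,"twist":0},{"dx":0,"dy":0,"dz":-9,"twist":0},{"dx":0,"dy":0,"dz":-14,"twist":5},{"dx":0,"dy":0,"dz":-19,"twist":12},{"dx":0,"dy":0,"dz":-24,"twist":17},{"dx":0,"dy":0,"dz":-29,"twist":17},{"dx":0,"dy":0,"dz":-32,"twist":17},{"dx":0,"dy":0,"dz":-32,"twist":17}]'
python3 -c "
from h import *
totool(lock(0,-.004,.34),lock(0,-.004,.208))"
```

```text
time_s: 8.9
eef_pos: [0.4445, -0.0594, 0.0217]
tool_rot: [-0.22, 0.975, -0.0, 0.0]
wrist_force: [-0.3, -0.5, 5.4]
opening: 0.0128
grip_force: 40.4
time_s: 9.7
eef_pos: [0.446, -0.0596, 0.3458]
tool_rot: [-0.074, 0.997, -0.001, 0.005]
wrist_force: [-0.5, -0.1, -1.2]
opening: 0.013
grip_force: 39.7
tool shift cm [-21.2  11.7   0.8]
tool shift cm [-21.1  11.7  13.9]
```

```bash
python3 -m jog '[{"dx":-4,"dy":2.2,"dz":0,"twist":0},{"dx":-8,"dy":4.4,"dz":0,"twist":0},{"dx":-12,"dy":6.6,"dz":0,"twist":0},{"dx":-16,"dy":8.8,"dz":0,"twist":0},{"dx":-19,"dy":10.5,"dz":0,"twist":0},{"dx":-21.1,"dy":11.7,"dz":0.3,"twist":0},{"dx":-21.1,"dy":11.7,"dz":0.3,"twist":0},{"dx":-21.1,"dy":11.7,"dz":0.3,"twist":0}]'; python3 -c "
from h import *
totool(lock(0,-.004,.208))"
```

```text
time_s: 10.5
eef_pos: [0.6353, 0.0874, 0.336]
tool_rot: [-0.074, 0.997, -0.0, -0.002]
wrist_force: [-0.6, -0.6, -0.6]
opening: 0.0128
grip_force: 39.7
tool shift cm [-0.4 -0.1 12.8]
```

```bash
python3 -m jog '[{"dx":-0.3,"dy":-0.1,"dz":4,"twist":0},{"dx":-0.3,"dy":-0.1,"dz":8,"twist":0},{"dx":-0.3,"dy":-0.1,"dz":11,"twist":0},{"dx":-0.3,"dy":-0.1,"dz":12.8,"twist":0},{"dx":-0.3,"dy":-0.1,"dz":12.8,"twist":0},{"dx":-0.3,"dy":-0.1,"dz":12.8,"twist":0}]'
python3 -m jog '[{"dx":0,"dy":0,"dz":0,"twist":0},{"dx":0,"dy":0,"dz":0,"twist":0},{"dx":0,"dy":0,"dz":0,"twist":0}]' 185
python3 -m jog '[{"dx":0,"dy":0,"dz":-4,"twist":0},{"dx":0,"dy":0,"dz":-9,"twist":0},{"dx":0,"dy":0,"dz":-14,"twist":0},{"dx":3,"dy":-3,"dz":-15,"twist":0},{"dx":7,"dy":-6,"dz":-15,"twist":7},{"dx":11,"dy":-9,"dz":-15,"twist":15},{"dx":14,"dy":-12,"dz":-15,"twist":23},{"dx":14,"dy":-12,"dz":-15,"twist":23}]'
python3 - <<'E'
from h import *
w=snap("wrist","w6.png");ty=np.degrees(np.arctan2(*R.from_quat(read_state()["tool_rot"]).as_matrix()[[1,0],1]));print(ty,proj(w,lock(0,0,.18)),proj(w,[.422,-.161,.007]),"twist",ty-17)
totool([.422,-.161,.021])
E
```

```text
time_s: 11.1
eef_pos: [0.6385, 0.0861, 0.211]
tool_rot: [-0.073, 0.997, -0.0, 0.0]
wrist_force: [0.6, -0.1, 1.1]
opening: 0.0124
grip_force: 39.7
time_s: 11.4
eef_pos: [0.6392, 0.0868, 0.2113]
tool_rot: [-0.074, 0.997, 0.0, 0.001]
wrist_force: [-1.3, -0.4, -0.2]
opening: 0.0237
grip_force: 0.0
time_s: 12.2
eef_pos: [0.5151, -0.0554, 0.3617]
tool_rot: [0.13, 0.992, -0.001, 0.001]
wrist_force: [-0.4, -0.2, 0.0]
opening: 0.0232
grip_force: 0.0
75.30240755671505 (np.float64(532.7769549981066), np.float64(309.0507267675397)) (np.float64(208.23918899285968), np.float64(120.90297691891794)) twist 58.30240755671505
tool shift cm [  6.5 -12.8  34. ]
```

View pics/w6.png

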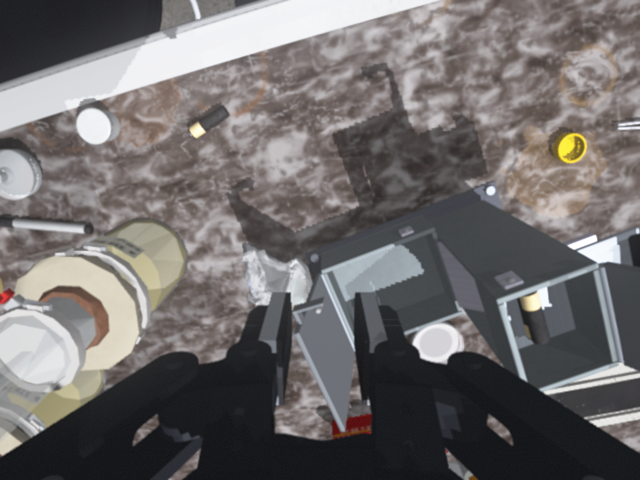

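Cell 3 is at (208,120), undisturbed. One cell is visible in the hopper at (535,315) and the other is presumably hidden by the near wall.

```bash
python3 -m jog '[{"dx":2,"dy":-3,"dz":2,"twist":8},{"dx":4,"dy":-6,"dz":5,"twist":16},{"dx":5.5,"dy":-9,"dz":9,"twist":24},{"dx":6.5,"dy":-12,"dz":12,"twist":32},{"dx":6.5,"dy":-12.8,"dz":16,"twist":40},{"dx":6.5,"dy":-12.8,"dz":20,"twist":48},{"dx":6.5,"dy":-12.8,"dz":23.5,"twist":56},{"dx":6.5,"dy":-12.8,"dz":23.5,"twist":58}]' 0
python3 -m jog '[{"dx":0,"dy":0,"dz":0,"twist":0}]'
python3 -c "
from h import *
totool([.422,-.161,.021]); w=snap('wrist','w7.png')"
```

```text
time_s: 13.05
eef_pos: [0.4211, -0.1583, 0.1209]
tool_rot: [0.592, 0.806, -0.001, -0.005]
wrist_force: [-0.7, 0.9, 0.8]
opening: 0.0857
grip_force: 0.0
time_s: 13.15
eef_pos: [0.4237, -0.1593, 0.1241]
tool_rot: [0.591, 0.807, 0.0, -0.001]
wrist_force: [-0.0, -0.4, 0.0]
opening: 0.0853
grip_force: 0.0
tool shift cm [-0.1 -0.2 10.3]
```

View pics/w7.png

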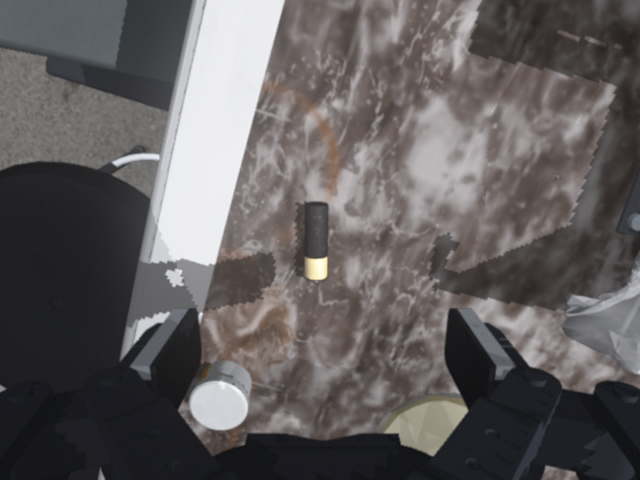

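Cell 3 is at (316,240), aligned. The pot is at (220,395) and the bench rail runs on the left near u≈235. I'll use a narrower opening to clear the rail, and check where the jar stands.

```bash
python3 - <<'E'
from h import *
s=snap("scene")
print("jar base",onz(s,413,215,.0).round(3),onz(s,398,205,0).round(3),onz(s,435,205,0).round(3))
E
python3 -m jog '[{"dx":-0.4,"dy":0.2,"dz":2,"twist":0},{"dx":-0.4,"dy":0.2,"dz":4,"twist":0},{"dx":-0.4,"dy":0.2,"dz":5,"twist":0},{"dx":-0.4,"dy":0.2,"dz":5,"twist":0}]' 120
```

```text
jar base [ 0.536 -0.269 -0.   ] [ 0.588 -0.272  0.   ] [ 0.512 -0.339  0.   ]
time_s: 13.65
eef_pos: [0.4259, -0.1628, 0.0747]
tool_rot: [0.591, 0.806, -0.0, -0.001]
wrist_force: [-0.4, -0.4, -0.5]
opening: 0.0455
grip_force: 0.0
```

Jar is over 13 cm away, so it is clear. Continuing down.

```bash
python3 -m jog '[{"dx":0,"dy":0,"dz":2.5,"twist":0},{"dx":0,"dy":0,"dz":4.5,"twist":0},{"dx":0,"dy":0,"dz":5.3,"twist":0},{"dx":0,"dy":0,"dz":5.3,"twist":0}]'
python3 -m jog '[{"dx":0,"dy":0,"dz":0,"twist":0},{"dx":0,"dy":0,"dz":0,"twist":0},{"dx":0,"dy":0,"dz":0,"twist":0},{"dx":0,"dy":0,"dz":0,"twist":0},{"dx":0,"dy":0,"dz":0,"twist":0}]' 255 40
```

```text
time_s: 14.05
eef_pos: [0.4262, -0.1631, 0.0221]
tool_rot: [0.592, 0.806, -0.0, -0.0]
wrist_force: [-0.9, 0.6, 0.1]
opening: 0.0453
grip_force: 0.0
time_s: 14.55
eef_pos: [0.4269, -0.1635, 0.0233]
tool_rot: [0.592, 0.806, 0.0, 0.001]
wrist_force: [-0.2, 0.6, 6.3]
opening: 0.0127
grip_force: 40.7
```

```bash
python3 -m jog '[{"dx":0,"dy":0,"dz":-5,"twist":0},{"dx":0,"dy":0,"dz":-10,"twist":-8},{"dx":0,"dy":0,"dz":-15,"twist":-16},{"dx":0,"dy":0,"dz":-20,"twist":-24},{"dx":0,"dy":0,"dz":-25,"twist":-32},{"dx":0,"dy":0,"dz":-30,"twist":-40},{"dx":0,"dy":0,"dz":-32.5,"twist":-48},{"dx":0,"dy":0,"dz":-32.5,"twist":-56}]'
python3 -m jog '[{"dx":0,"dy":0,"dz":0,"twist":-8},{"dx":0,"dy":0,"dz":0,"twist":-16},{"dx":0,"dy":0,"dz":0,"twist":-24},{"dx":0,"dy":0,"dz":0,"twist":-25},{"dx":0,"dy":0,"dz":0,"twist":-25}]'
python3 -c "
from h import *
totool(lock(0,-.004,.345))"
```

```text
time_s: 15.35
eef_pos: [0.4274, -0.1637, 0.3521]
tool_rot: [0.141, 0.99, -0.001, 0.005]
wrist_force: [0.6, 1.1, -0.9]
opening: 0.0126
grip_force: 40.0
time_s: 15.85
eef_pos: [0.4259, -0.1631, 0.3473]
tool_rot: [-0.072, 0.997, -0.0, 0.0]
wrist_force: [-0.0, -0.2, -0.2]
opening: 0.0125
grip_force: 40.0
tool shift cm [-24.7  21.7   0.2]
```

```bash
python3 -m jog '[{"dx":-3.5,"dy":3.1,"dz":0,"twist":0},{"dx":-7,"dy":6.2,"dz":0,"twist":0},{"dx":-10.5,"dy":9.3,"dz":0,"twist":0},{"dx":-14,"dy":12.4,"dz":0,"twist":0},{"dx":-17.5,"dy":15.5,"dz":0,"twist":0},{"dx":-21,"dy":18.6,"dz":0,"twist":0},{"dx":-24.7,"dy":21.7,"dz":0.2,"twist":0},{"dx":-24.7,"dy":21.7,"dz":0.2,"twist":0}]'
python3 -m jog '[{"dx":0,"dy":0,"dz":0,"twist":0},{"dx":0,"dy":0,"dz":0,"twist":0}]'
python3 -c "
from h import *
totool(lock(0,-.004,.212)); snap('wrist','w8.png')"
```

```text
time_s: 16.65
eef_pos: [0.6412, 0.0922, 0.3424]
tool_rot: [-0.075, 0.997, 0.001, -0.001]
wrist_force: [0.8, -0.8, -0.7]
opening: 0.0128
grip_force: 40.0
time_s: 16.85
eef_pos: [0.638, 0.087, 0.3453]
tool_rot: [-0.073, 0.997, -0.0, -0.0]
wrist_force: [0.7, 0.0, -0.8]
opening: 0.0125
grip_force: 40.0
tool shift cm [-0.1 -0.  13.3]
```

View pics/w8.png

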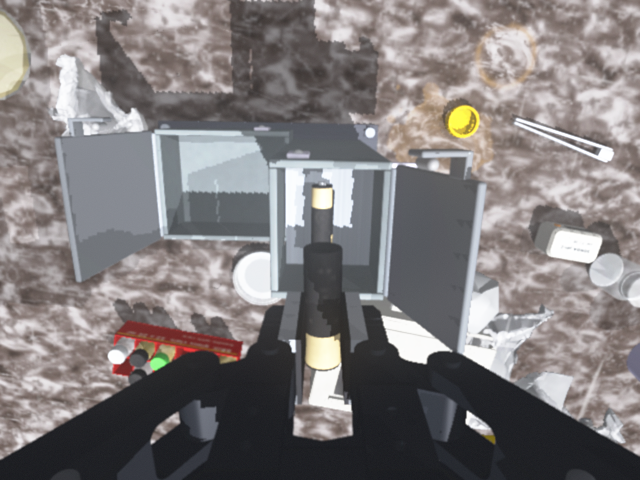

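The hopper shows one gold end at (322,197). The rest is under the held cell, and the other cell may be stacked below it. I'll release from a bit higher and slightly off-centre.

```bash
python3 -m jog '[{"dx":0,"dy":-0.2,"dz":4,"twist":0},{"dx":0,"dy":-0.2,"dz":8,"twist":0},{"dx":0,"dy":-0.2,"dz":11,"twist":0},{"dx":0,"dy":-0.2,"dz":12,"twist":0},{"dx":0,"dy":-0.2,"dz":12,"twist":0}]'
python3 -m jog '[{"dx":0,"dy":0,"dz":0,"twist":0},{"dx":0,"dy":0,"dz":0,"twist":0},{"dx":0,"dy":0,"dz":0,"twist":0}]' 200
python3 -m jog '[{"dx":0,"dy":0,"dz":-4,"twist":0},{"dx":0,"dy":0,"dz":-9,"twist":0},{"dx":0,"dy":0,"dz":-13,"twist":0},{"dx":-4,"dy":3,"dz":-14,"twist":0},{"dx":-4,"dy":7,"dz":-14,"twist":0},{"dx":0,"dy":11,"dz":-14,"twist":0},{"dx":4,"dy":11,"dz":-14,"twist":0},{"dx":4,"dy":11,"dz":-14,"twist":0}]' 
python3 -c "
from h import *
w=snap('wrist','w9.png'); cv2.imwrite('pics/w9b.png',w['image'][:,:,::-1]); print(read_state()['eef_pos'],proj(w,lock(0,0,.18)))"
```

```text
time_s: 17.4
eef_pos: [0.638, 0.0848, 0.2247]
tool_rot: [-0.073, 0.997, -0.0, -0.001]
wrist_force: [0.4, -0.7, -0.0]
opening: 0.0127
grip_force: 40.0
time_s: 17.7
eef_pos: [0.6396, 0.0858, 0.2271]
tool_rot: [-0.074, 0.997, 0.0, 0.002]
wrist_force: [0.7, -0.3, 0.4]
opening: 0.0182
grip_force: 0.0
time_s: 18.5
eef_pos: [0.5776, 0.1894, 0.3659]
tool_rot: [-0.075, 0.997, -0.0, -0.002]
wrist_force: [-0.9, -0.0, 0.8]
opening: 0.0185
grip_force: 0.0
[0.58065807 0.18914648 0.36664934] (np.float64(187.37113567720877), np.float64(266.0681603692613))
```

View pics/w9.png

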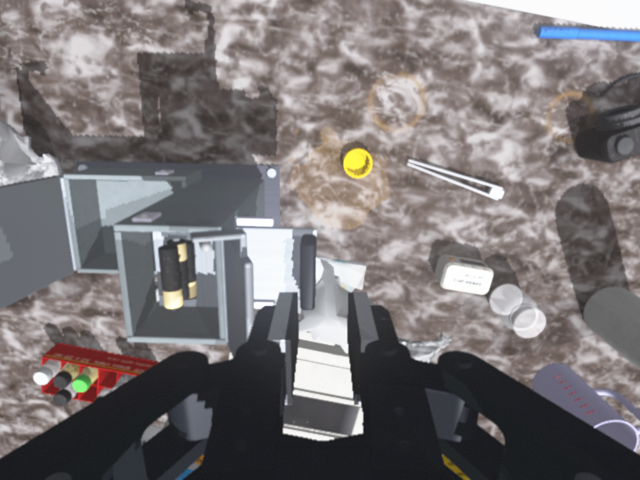

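The hopper holds the cells: left one at (173,275) and others beside and below it near (187,268), with gold ends at (187,243), (190,295) and (172,299). The table is clear of cells. Next I'll close the cover from behind with shut fingers.

```bash
python3 -c "
from h import *
totool(lock(0,.11,.33),lock(0,.11,.27))"
```

```text
tool shift cm [-4.2  0.4  3.7]
tool shift cm [-4.2  0.4  9.7]
```

```bash
python3 -m jog '[{"dx":-2.2,"dy":0.6,"dz":0,"twist":0},{"dx":-4.2,"dy":0.6,"dz":1,"twist":0},{"dx":-4.2,"dy":0.6,"dz":4,"twist":0},{"dx":-4.2,"dy":0.6,"dz":7,"twist":0},{"dx":-4.2,"dy":0.6,"dz":9.7,"twist":0},{"dx":-4.2,"dy":0.6,"dz":9.7,"twist":0},{"dx":-4.2,"dy":0.6,"dz":9.7,"twist":0}]' 255 40
python3 -c "
from h import *
totool(lock(0,.0,.27))"
```

```text
time_s: 19.25
eef_pos: [0.625, 0.2006, 0.2691]
tool_rot: [-0.073, 0.997, 0.0, 0.001]
wrist_force: [-1.3, -0.2, 0.9]
opening: 0.0003
grip_force: 0.0
tool shift cm [  0.3 -11.1  -0.1]
```

Sweep, moderate speed.

```bash
python3 -m jog '[{"dx":0.2,"dy":-1.5,"dz":0,"twist":0},{"dx":0.2,"dy":-3,"dz":0,"twist":0},{"dx":0.2,"dy":-4.3,"dz":0,"twist":0},{"dx":0.2,"dy":-5.6,"dz":0,"twist":0},{"dx":0.2,"dy":-7,"dz":0,"twist":0},{"dx":0.2,"dy":-8.4,"dz":0,"twist":0},{"dx":0.2,"dy":-9.8,"dz":0,"twist":0},{"dx":0.2,"dy":-11,"dz":0,"twist":0}]'
python3 -m jog '[{"dx":0,"dy":0,"dz":0.8,"twist":0},{"dx":0,"dy":0,"dz":1.5,"twist":0},{"dx":0,"dy":0,"dz":1.5,"twist":0}]'
python3 -c "
from h import *
totool(lock(0,.0,.242)); print(read_state()['wrist_force'])"
```

```text
time_s: 20.05
eef_pos: [0.6381, 0.09, 0.2679]
tool_rot: [-0.073, 0.997, -0.0, -0.0]
wrist_force: [0.4, 1.9, 0.7]
opening: -0.0
grip_force: 0.5
time_s: 20.35
eef_pos: [0.6373, 0.0917, 0.2513]
tool_rot: [-0.074, 0.997, -0.0, -0.002]
wrist_force: [0.4, 0.1, 0.2]
opening: -0.0
grip_force: 0.0
tool shift cm [-0.1 -0.1  0.9]
[0.43112795 0.13896988 0.20304311]
```

```bash
for z in 1 2 3; do echo; done; python3 -m jog '[{"dx":0,"dy":0,"dz":0.3,"twist":0},{"dx":0,"dy":0,"dz":0.6,"twist":0},{"dx":0,"dy":0,"dz":0.6,"twist":0}]'
python3 -m jog '[{"dx":0,"dy":0,"dz":0.3,"twist":0},{"dx":0,"dy":0,"dz":0.5,"twist":0},{"dx":0,"dy":0,"dz":0.5,"twist":0}]'
```

```text
time_s: 20.65
eef_pos: [0.6378, 0.0917, 0.2481]
tool_rot: [-0.074, 0.997, -0.0, 0.0]
wrist_force: [-1.1, -2.3, 3.7]
opening: 0.0
grip_force: 2.0
time_s: 20.95
eef_pos: [0.6378, 0.091, 0.2452]
tool_rot: [-0.074, 0.997, -0.001, 0.001]
wrist_force: [-3.8, -3.0, 9.3]
opening: -0.0002
grip_force: 5.1
```

```bash
python3 -m jog '[{"dx":0,"dy":0,"dz":0.3,"twist":0},{"dx":0,"dy":0,"dz":0.4,"twist":0},{"dx":0,"dy":0,"dz":0.4,"twist":0}]'
python3 -m jog '[{"dx":0,"dy":0,"dz":0.3,"twist":0},{"dx":0,"dy":0,"dz":0.4,"twist":0},{"dx":0,"dy":0,"dz":0.4,"twist":0}]'
```

```text
time_s: 21.25
eef_pos: [0.6382, 0.0912, 0.2422]
tool_rot: [-0.074, 0.997, -0.001, 0.002]
wrist_force: [-4.4, -2.9, 15.5]
opening: -0.0003
grip_force: 7.9
time_s: 21.55
eef_pos: [0.6382, 0.0912, 0.2419]
tool_rot: [-0.074, 0.997, -0.001, 0.004]
wrist_force: [-9.0, -4.7, 29.5]
opening: -0.0002
grip_force: 14.6
```

Rigid stop at 0.242 with force doubling: the cover is seated. Next is the gate grip.

```bash
python3 -m jog '[{"dx":0,"dy":0,"dz":-3,"twist":0},{"dx":0,"dy":2,"dz":-6,"twist":0},{"dx":0,"dy":6,"dz":-6,"twist":0},{"dx":0,"dy":9.5,"dz":-6,"twist":0},{"dx":0,"dy":9.5,"dz":-6,"twist":0},{"dx":0,"dy":9.5,"dz":-6,"twist":0}]' 120
python3 -c "
from h import *
totool(lock(0,.096,.194))
w=snap('wrist'); cv2.imwrite('pics/w10.png',w['image'][:,:,::-1])
for p in ([0,.095,.199],[-.028,.089,.199],[-.028,.101,.199],[.028,.101,.199]): print(np.round(proj(w,lock(*p))))
g=cv2.cvtColor(w['image'],cv2.COLOR_RGB2GRAY); print(g[215,250:400:4])"
```

```text
time_s: 22.15
eef_pos: [0.6236, 0.1865, 0.2938]
tool_rot: [-0.075, 0.997, -0.0, -0.0]
wrist_force: [0.2, 0.6, 0.5]
opening: 0.0453
grip_force: 0.0
tool shift cm [-0.  -0.1 10. ]
[318. 247.]
[307. 197.]
[329. 197.]
[328. 294.]
[239 240 240 240 240 241 240 241 241 241 219 220 209 116 117  78  77  78
  82  85  72 111 128 168 184 180 197 164 137 125 126 123 124 129 126 118
 111 112]
```

```bash
python3 -m jog '[{"dx":0,"dy":0,"dz":4,"twist":0},{"dx":0,"dy":0,"dz":7,"twist":0},{"dx":0,"dy":0,"dz":9,"twist":0},{"dx":0,"dy":0,"dz":9.7,"twist":0},{"dx":0,"dy":0,"dz":9.7,"twist":0}]'
python3 -m jog '[{"dx":0,"dy":0,"dz":0,"twist":0},{"dx":0,"dy":0,"dz":0,"twist":0},{"dx":0,"dy":0,"dz":0,"twist":0},{"dx":0,"dy":0,"dz":0,"twist":0},{"dx":0,"dy":0,"dz":0,"twist":0}]' 255 40
```

```text
time_s: 22.7
eef_pos: [0.6239, 0.1846, 0.1963]
tool_rot: [-0.073, 0.997, -0.0, -0.001]
wrist_force: [0.3, -0.0, -0.2]
opening: 0.045
grip_force: 0.0
time_s: 23.2
eef_pos: [0.6248, 0.1856, 0.1989]
tool_rot: [-0.073, 0.997, 0.0, 0.002]
wrist_force: [-1.1, -2.4, 5.6]
opening: 0.0107
grip_force: 40.7
```

```bash
python3 -m jog '[{"dx":0,"dy":1,"dz":0,"twist":0},{"dx":0,"dy":2,"dz":0,"twist":0},{"dx":0,"dy":3,"dz":0,"twist":0},{"dx":0,"dy":4,"dz":0,"twist":0},{"dx":0,"dy":5,"dz":0,"twist":0},{"dx":0,"dy":6,"dz":0,"twist":0},{"dx":0,"dy":6.6,"dz":0,"twist":0},{"dx":0,"dy":6.6,"dz":0,"twist":0}]'
python3 -m jog '[{"dx":0,"dy":0.3,"dz":0,"twist":0},{"dx":0,"dy":0.5,"dz":0,"twist":0},{"dx":0,"dy":0.5,"dz":0,"twist":0}]'
```

```text
time_s: 24.0
eef_pos: [0.6163, 0.2525, 0.1989]
tool_rot: [-0.074, 0.997, 0.001, 0.003]
wrist_force: [4.4, 1.8, 4.2]
opening: 0.0108
grip_force: 40.7
time_s: 24.3
eef_pos: [0.6161, 0.2543, 0.1989]
tool_rot: [-0.074, 0.997, -0.001, 0.003]
wrist_force: [6.0, -5.8, 5.7]
opening: 0.0108
grip_force: 40.8
```

```bash
python3 -m jog '[{"dx":0,"dy":0.3,"dz":0,"twist":0},{"dx":0,"dy":0.4,"dz":0,"twist":0},{"dx":0,"dy":0.4,"dz":0,"twist":0},{"dx":0,"dy":0.4,"dz":0,"twist":0},{"dx":0,"dy":0.4,"dz":0,"twist":0},{"dx":0,"dy":0.4,"dz":0,"twist":0}]'
python3 -c "
from h import *
w=snap('scene','s10.png'); im=w['image']; cv2.imwrite('pics/v14.png',np.vstack([cv2.resize(im[160:310,220:400],None,fx=3.3,fy=3.3)])[:600,:800,::-1])"
```

```text
time_s: 24.9
eef_pos: [0.616, 0.2545, 0.1989]
tool_rot: [-0.073, 0.997, -0.005, 0.003]
wrist_force: [7.4, -15.8, 7.9]
opening: 0.0109
grip_force: 41.2
```

At the end stop (no travel, 16 N). Pushing the gate home.

```bash
python3 -m jog '[{"dx":0,"dy":-0.5,"dz":0,"twist":0},{"dx":0,"dy":-1.5,"dz":0,"twist":0},{"dx":0,"dy":-2.5,"dz":0,"twist":0},{"dx":0,"dy":-3.5,"dz":0,"twist":0},{"dx":0,"dy":-4.5,"dz":0,"twist":0},{"dx":0,"dy":-5.5,"dz":0,"twist":0},{"dx":0,"dy":-6.5,"dz":0,"twist":0},{"dx":0,"dy":-7.2,"dz":0,"twist":0}]'
python3 -m jog '[{"dx":0,"dy":-0.3,"dz":0,"twist":0},{"dx":0,"dy":-0.6,"dz":0,"twist":0},{"dx":0,"dy":-0.7,"dz":0,"twist":0},{"dx":0,"dy":-0.7,"dz":0,"twist":0},{"dx":0,"dy":-0.7,"dz":0,"twist":0}]'
```

```text
time_s: 25.75
eef_pos: [0.6243, 0.1896, 0.1989]
tool_rot: [-0.073, 0.997, 0.002, 0.002]
wrist_force: [1.0, 2.8, 7.0]
opening: 0.0107
grip_force: 40.9
time_s: 26.25
eef_pos: [0.6249, 0.1846, 0.1989]
tool_rot: [-0.073, 0.997, 0.003, 0.002]
wrist_force: [0.6, 7.1, 7.4]
opening: 0.0111
grip_force: 41.1
```

Gate is home (firm stop). I'll release and look into the box.

```bash
python3 -m jog '[{"dx":0,"dy":0,"dz":0,"twist":0},{"dx":0,"dy":0,"dz":0,"twist":0},{"dx":0,"dy":0,"dz":-4,"twist":0},{"dx":0,"dy":0,"dz":-9,"twist":0},{"dx":0,"dy":-4,"dz":-13,"twist":0},{"dx":0,"dy":-9,"dz":-16,"twist":0},{"dx":0,"dy":-14,"dz":-16,"twist":0},{"dx":0,"dy":-17.5,"dz":-16,"twist":0}]' 120
python3 -m jog '[{"dx":0,"dy":0,"dz":0,"twist":0},{"dx":0,"dy":0,"dz":0,"twist":0}]' 255
python3 -c "
from h import *
w=snap('wrist','w11.png');print(read_state()['eef_pos'])
for p in ([-.05,-.042,.06],[-.05,-.162,.06],[.05,-.162,.06]): print(np.round(proj(w,lock(*p))))"
```

```text
time_s: 27.05
eef_pos: [0.6502, 0.0068, 0.3583]
tool_rot: [-0.074, 0.997, -0.0, 0.001]
wrist_force: [0.3, -0.4, -0.5]
opening: 0.0452
grip_force: 0.0
time_s: 27.25
eef_pos: [0.6499, 0.0073, 0.3561]
tool_rot: [-0.072, 0.997, 0.0, -0.001]
wrist_force: [-0.5, -0.5, -1.3]
opening: 0.0167
grip_force: 0.0
[0.64986621 0.00852753 0.35621825]
[364. 136.]
[242. 137.]
[247. 234.]
```

View pics/w11.png

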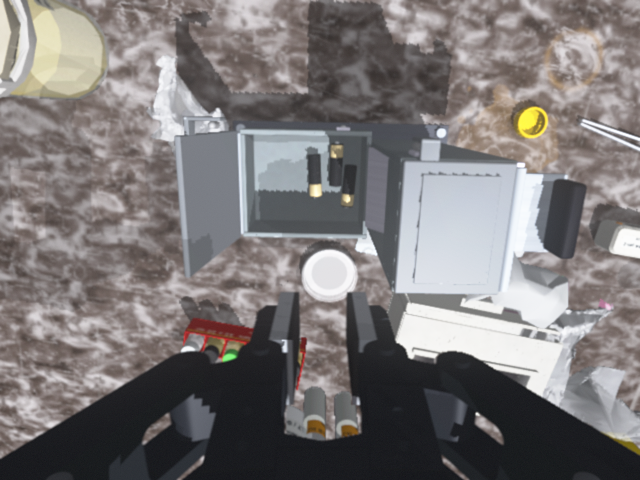

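All three cells are in the box at (315,175), (336,165) and (347,185). The hopper cover is flat shut over (405..515,160..290), the gate is home, and the box cover stands on the left. I'll close it the same way.

```bash
python3 -c "
from h import *
totool(lock(0,-.258,.30),lock(0,-.258,.137))
s=snap('scene'); print(onz(s,265,190,.04),onz(s,240,205,.0),onz(s,400,95,.2),onz(s,430,100,.25))"
```

```text
tool shift cm [ -0.  -17.5   5.6]
tool shift cm [ -0.1 -17.5  21.9]
[ 0.86740403 -0.0485025   0.04      ] [9.08699865e-01 1.06949633e-02 1.11022302e-16] [ 0.72854583 -0.43838155  0.2       ] [ 0.62001664 -0.40751424  0.25      ]
```

```bash
python3 -m jog '[{"dx":0,"dy":-4.5,"dz":0,"twist":0},{"dx":0,"dy":-9,"dz":0,"twist":0},{"dx":0,"dy":-13.5,"dz":0,"twist":0},{"dx":0,"dy":-17.5,"dz":0,"twist":0},{"dx":0,"dy":-17.5,"dz":4,"twist":0},{"dx":0,"dy":-17.5,"dz":8,"twist":0},{"dx":0,"dy":-17.5,"dz":12,"twist":0},{"dx":0,"dy":-17.5,"dz":12,"twist":0}]'
python3 -m jog '[{"dx":0,"dy":0,"dz":4,"twist":0},{"dx":0,"dy":0,"dz":7.5,"twist":0},{"dx":0,"dy":0,"dz":9.8,"twist":0},{"dx":0,"dy":0,"dz":9.8,"twist":0},{"dx":0,"dy":0,"dz":9.8,"twist":0}]'
python3 -c "
from h import *
totool(lock(0,-.258,.137),lock(0,-.103,.137))"
```

```text
time_s: 28.15
eef_pos: [0.6729, -0.162, 0.23]
tool_rot: [-0.075, 0.997, 0.003, -0.007]
wrist_force: [-0.2, 0.4, -0.0]
opening: -0.0003
grip_force: 0.0
time_s: 28.65
eef_pos: [0.6774, -0.1639, 0.1413]
tool_rot: [-0.074, 0.997, -0.0, 0.001]
wrist_force: [0.8, -0.7, 0.6]
opening: 0.0
grip_force: 0.0
tool shift cm [ 0.2 -0.   0.4]
tool shift cm [ 0.1 15.5  0.4]
```

```bash
python3 -m jog '[{"dx":0.1,"dy":2,"dz":0.3,"twist":0},{"dx":0.1,"dy":4,"dz":0.3,"twist":0},{"dx":0.1,"dy":6,"dz":0.3,"twist":0},{"dx":0.1,"dy":8,"dz":0.3,"twist":0},{"dx":0.1,"dy":10,"dz":0.3,"twist":0},{"dx":0.1,"dy":12,"dz":0.3,"twist":0},{"dx":0.1,"dy":14,"dz":0.3,"twist":0},{"dx":0.1,"dy":15.3,"dz":0.3,"twist":0}]'
python3 -m jog '[{"dx":0,"dy":0,"dz":0.8,"twist":0},{"dx":0,"dy":0,"dz":1.6,"twist":0},{"dx":0,"dy":0,"dz":2.4,"twist":0},{"dx":0,"dy":0,"dz":3.2,"twist":0},{"dx":0,"dy":0,"dz":4,"twist":0},{"dx":0,"dy":0,"dz":4,"twist":0}]'
python3 -c "
from h import *
totool(lock(0,-.103,.082))"
```

```text
time_s: 29.45
eef_pos: [0.6521, -0.0111, 0.1361]
tool_rot: [-0.074, 0.997, 0.0, -0.0]
wrist_force: [0.3, -0.2, 1.2]
opening: -0.0002
grip_force: 0.2
time_s: 30.05
eef_pos: [0.6516, -0.0138, 0.0943]
tool_rot: [-0.073, 0.997, 0.0, -0.002]
wrist_force: [0.8, 0.2, -0.3]
opening: -0.0002
grip_force: 0.0
tool shift cm [-0.2  0.2  1.2]
```

```bash
python3 -m jog '[{"dx":0,"dy":0.1,"dz":0.4,"twist":0},{"dx":0,"dy":0.1,"dz":0.7,"twist":0},{"dx":0,"dy":0.1,"dz":0.7,"twist":0}]'
python3 -m jog '[{"dx":0,"dy":0,"dz":0.2,"twist":0},{"dx":0,"dy":0,"dz":0.4,"twist":0},{"dx":0,"dy":0,"dz":0.4,"twist":0}]'
python3 -m jog '[{"dx":0,"dy":0,"dz":0.2,"twist":0},{"dx":0,"dy":0,"dz":0.4,"twist":0},{"dx":0,"dy":0,"dz":0.4,"twist":0}]'
```

```text
time_s: 30.35
eef_pos: [0.6524, -0.0123, 0.089]
tool_rot: [-0.074, 0.997, 0.0, -0.0]
wrist_force: [0.4, 0.5, -0.8]
opening: 0.0003
grip_force: 0.0
time_s: 30.65
eef_pos: [0.6524, -0.0121, 0.0869]
tool_rot: [-0.074, 0.997, 0.0, 0.001]
wrist_force: [-2.1, 0.0, 6.8]
opening: -0.0001
grip_force: 3.5
time_s: 30.95
eef_pos: [0.6526, -0.012, 0.0825]
tool_rot: [-0.074, 0.997, 0.0, 0.001]
wrist_force: [-2.2, 0.6, 6.4]
opening: 0.0001
grip_force: 3.0
```

```bash
python3 -m jog '[{"dx":0,"dy":0,"dz":0.2,"twist":0},{"dx":0,"dy":0,"dz":0.4,"twist":0},{"dx":0,"dy":0,"dz":0.4,"twist":0}]'
python3 -m jog '[{"dx":0,"dy":0,"dz":0.2,"twist":0},{"dx":0,"dy":0,"dz":0.4,"twist":0},{"dx":0,"dy":0,"dz":0.4,"twist":0}]'
```

```text
time_s: 31.25
eef_pos: [0.6527, -0.012, 0.0821]
tool_rot: [-0.074, 0.997, 0.0, 0.001]
wrist_force: [-8.6, 0.8, 24.2]
opening: 0.0002
grip_force: 12.2
time_s: 31.55
eef_pos: [0.6528, -0.012, 0.0818]
tool_rot: [-0.074, 0.997, 0.0, 0.002]
wrist_force: [-13.9, 1.5, 41.4]
opening: 0.0001
grip_force: 20.9
```

```bash
python3 -m jog '[{"dx":0,"dy":0,"dz":-2,"twist":0},{"dx":0,"dy":0,"dz":-6,"twist":0},{"dx":0,"dy":0,"dz":-11,"twist":0},{"dx":0,"dy":0,"dz":-16,"twist":0},{"dx":0,"dy":0,"dz":-21,"twist":0},{"dx":0,"dy":0,"dz":-25,"twist":0},{"dx":0,"dy":0,"dz":-25,"twist":0},{"dx":0,"dy":0,"dz":-25,"twist":0}]'
python3 - <<'E'
from h import *
s=snap("scene","fin.png");w=snap("wrist","finw.png")
# box-cover far edge: shut plate top edge should lie at z=.065, y=-45; brightness either side
g=cv2.cvtColor(w["image"],cv2.COLOR_RGB2GRAY)
for x in(-.03,0.):
    print([int(g[int(v),int(u)]) for u,v in (proj(w,lock(x,y,.065)) for y in np.arange(-.19,-.03,.008))])
print(read_state()["wrist_force"]); print(sign_off())
E
```

```text
time_s: 32.35
eef_pos: [0.6525, -0.0124, 0.324]
tool_rot: [-0.074, 0.997, -0.0, 0.001]
wrist_force: [-0.0, -0.8, -1.3]
opening: -0.0004
grip_force: 0.0
[171, 170, 81, 241, 195, 195, 195, 197, 196, 196, 195, 168, 168, 172, 170, 145, 87, 85, 84, 106]
[137, 111, 96, 244, 196, 197, 197, 198, 198, 170, 170, 172, 172, 174, 175, 175, 176, 89, 86, 109]
[ 0.23656679  0.03333465 -0.55694258]
the job is handed in; nothing more can be done
None
```

I handed the job in after about 32 s of robot time: all three batteries are in the receiving box, the gate is fully home, and both covers were pressed down to a firm stop. No verdict came back. The box cover's shut state rests on press force and a brightness check only.

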